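Open the label printer for a roll change

TASK

The labels in the desktop label printer have run out: press down its blue release tab so that the lid pops up, then push the lid over until it is fully open against its stop and stays open by itself, ready for a new roll. Use the fingers only to press and push: do not grip or force anything, do not let the lid slam back, and leave the other things on the desk where they are.

Things in the scene. Friction and masses are not known exactly. Their poses are not given: they have to be found in the camera images.
- printer: Desktop label printer, dark case with a light grey lid; fixed to the desk. Case 243 mm deep (its x, from -135 to +108 mm), 170 mm wide (its y), 140 mm high with the lid shut. Origin: on the desk, under the case; +x points from its front (tab, label slot) to its back (lid hinge), +z up. Front deck under the tab is 85 mm above the desk, side and back walls 106 mm.
- tab (a joint): Release tab, a rocker: 0 at rest, 0.15 rad when pressed fully down against its stop. It lets the lid go at about 0.09 rad. Pressed at tab_press it takes about 1 N to start and 3 N just before the stop, where that point is 9 mm lower (it lets go 5 to 6 mm down). It springs back when let go; the raised lid stays up.
- tab_press (a point): Where to press: middle of the top of the blue pad, 104 mm above the desk, 112 mm before the printer's origin (its -x). The pad is 53 mm (x) by 46 mm (y), starts at the case's front edge, and its top stands 19 mm above the deck around it. Press straight down. Moves with the tab. Its axes are the printer's at rest.
- lid (a joint): Lid angle about the rear hinge: 0 shut and latched, about 0.58 rad once popped up (a damped spring, about 0.5 s), 1.75 at its open stop. Let go between 0.58 and 1.3 it sinks slowly back to 0.58; past about 1.4 it sinks on to the stop and stays. Damped: 1 to 3 N at the lip. At first push upwards from beneath the lip, following its arc: a level push on its edge can bind.
- lid_lip (a point): Front edge of the lid's finger lip, middle; it moves with the lid. Shut it is 115 mm above the desk, 87 mm before the printer's origin; 172 mm from the hinge line. At 0.58 rad it is about 209 mm above the desk, 57 mm before the origin, with open space beneath it; fully open about 280 mm above the desk. The lip is 120 mm wide (y), 6 mm thick and reaches 12 mm out from the lid's 26 mm high front wall. The lid is a shallow upturned tray 169 mm deep, 174 mm wide, hollow below.
- lid_hinge (a point): Middle of the lid's hinge line, 85 mm behind the printer's origin and 112 mm above the desk; the line runs along the printer's y. The lip swings up and back (towards the printer's +x) about it. Does not move.
- spare_roll: Spare label roll, white ring 76 mm across, 58 mm high, standing on its end; loose. Origin: centre of its underside. Not to be moved.
- grease_jar: Blue jar with black cap, 60 mm across, 55 mm high; loose. Origin: centre of its underside. Not to be moved.
- elbow: White plastic pipe elbow lying flat, about 90 by 90 mm, 60 mm high; loose. Origin: on the desk under its middle. Not to be moved.
- jet_face: Grey round spa jet face, 80 mm across, 36 mm high; loose. Origin: centre of its underside. Not to be moved.

How it is judged (in metres and radians):
On the way, in this order (a step that is already met when the one before it is completed fails the run):
1. the release tab is pressed down (value of joint tab above 0.05 rad and value of joint lid below 0.15 rad).
2. the lid has sprung up (value of joint lid between 0.3 and 1 rad), for 0.1 s.
3. the lid is pushed fully open (value of joint lid above 1.62 rad), for 0.2 s.
At the end, for the whole second after the job is handed in: The lid stands open by itself at 1.62 rad or more (stop at 1.75) and at rest, the tab has sprung back, and the roll, jar, elbow and jet face are within 20 mm of where they stood (value of joint lid above 1.62 rad and velocity of joint lid between -0.1 and 0.1 rad/s and value of joint tab below 0.04 rad and distance of each of spare_roll, grease_jar, elbow, jet_face from where it was at the start of the episode below 0.02 m); the robot touches nothing.
It fails at once if the lid is gripped or forced (more than 30 N from the fingers) (contact force between the fingers and lid above 30 N).
It fails at once if the release tab is gripped or forced (more than 30 N from the fingers) (contact force between the fingers and tab above 30 N).
It fails at once if the lid slams (faster than 4.5 rad/s) (velocity of joint lid above 4.5 rad/s).
It fails at once if a thing standing by is lifted, pushed away or knocked over (distance of any of spare_roll, grease_jar, elbow, jet_face from where it was at the start of the episode above 0.02 m or angle between any of spare_roll, grease_jar, elbow, jet_face's own z axis and vertical above 0.4 rad).
It also fails if it takes over 45 s, if anything falls off the work surface, if the arm or the gripper's body presses on something with over 40 N, if the wrist force passes 120 N, or if a joint passes its speed limit or range.

ROBOT

A 7-joint arm with a two-finger parallel gripper is mounted at the origin on the work surface. World frame = base frame: x ahead of the robot, y to its left, z up, the work surface at z = 0. Lengths are in mm, angles in rad, forces in N, time in s.
With the tool pointing down it reaches from about 425 to 925 mm from the base axis. Payload 6.8 kg.
Tool frame: the origin (TCP) lies on the centre line of the jaws, within the pads' length; the fingertips stand 11 mm ahead of it and the grasp point (between the pads) lies 8 mm behind it (r.tip_reach is the distance from the TCP to the fingertips, in mm); y points along the fingers, x is the direction in which the jaws open and shut, and the axes are right-handed (so a half turn about y gives the same grasp; the last joint's range is limited). The gripper opens to 85 mm and grips with 20 to 120 N. Pads are 22 mm wide; open, the fingers measure 114 mm over their backs; the gripper's body (76 mm by 85 mm) begins 54 mm behind the grasp point. The pads swing forward as they close: fully open they stand 13 mm farther back than shut.
Start: joints at [-0.108, 0.477, 0.022, 1.555, -0.011, 1.109, -0.083], TCP at [675.016, 0.007, 242.308] pointing down, gripper open.
Joint ranges: [-2.96, 2.96], [-0.34, 2.1], [-1.41, 1.46], [0.24, 2.44], [-1.37, 4.51], [0.17, 1.92], [-2.96, 2.96]. Speed limits (rad/s): [2.39, 2.39, 3.14, 3.14, 3.14, 3.14, 3.14].

INTERFACE

Orientations are given as [roll, pitch, yaw] about the fixed x, y, z axes, in that order (R = Rz(yaw) Ry(pitch) Rx(roll)).
In Python, from rig import r gives the robot as it stands.
- The arm moves only by the tool servo_tool, never from a script. Its argument "plan" is a list of rows, each an object of numbers: "tx", "ty", "tz": the shift along the world's x, y, z in mm; "wx", "wy", "wz": the turn, a rotation vector about the world's x, y, z in rad. In form: [{"tx": .., "ty": .., "tz": .., "wx": .., "wy": .., "wz": ..}, ...]. A call has 1 to 8 rows; each row shifts and turns the commanded pose from where the row before left it; what a row does not reach is not made up. A row lasts 1/10 s, in which the tool goes at most 50 mm and 8.59 degrees, less where a joint would pass 70% of its speed; a pose out of reach is approached as far as the arm can. A call with a gripper value outside its range is refused whole. "claw" is the closure, from 0 (fully open) to 1 (shut), set as the call begins (left out, the last holds). The fingers move at their own pace and stop on an object; "newtons" is the grip in N (left out, the last holds). Time passes only in rows, so rows that do not move let the fingers close. It gives the time, the measured TCP pose, the force and the opening at its end, in the units of the state.
- r.get_state(): the state, without advancing time (a new reading comes with each control period).
- r.capture(name): name is "scene" or "side" or "wrist"; returns a dict with "frame" (384x512x3 uint8, red, green, blue), "camera_matrix" (3x3 intrinsics, pixels), "rvec" (rotation vector, rad) and "tvec" (3), from world to camera coordinates, as OpenCV has them. Camera axes: x right, y down, z forward; pixel columns grow to the right and rows downward; lengths in mm; the calibration is good to about 2 mm. A picture is of the moment at which its call begins. There is no depth.
- r.finish_job(): hands the job in, once; it reports no verdict.
Trained networks look in a picture, given as the dict that the camera call returned (one of the last four; its "shot" number tells which), for a name from the list of things; names that differ only in an ending like _2 or _b are one class to them, and where a whole thing is asked for, a point or a joint stands for the part that bears it (a point fixed in the world has none). Each returns a list of dicts, best first, with "score" (0 to 1); they miss things now and then, are a little off and sometimes report something else, mostly with a low value. They report only what shows in the picture. A call takes as long as a camera call.
- r.recognise(picture, label): "extent" ([left, top, right, bottom] as shares, 0 to 1, of the picture: columns of its width, rows of its height, round what is visible of it).
- r.cut_out(picture, label): "region" (384x512 bool, what is visible of it) and "extent" ([left, top, right, bottom] as shares, 0 to 1, of the picture: columns of its width, rows of its height, round what is visible of it).
The state is a dict: "clock": time; "qpos": joint angles; "dq": joint speeds; "joint_torque": joint torques, N m; "tcp_pos": TCP position; "ee_rot": TCP orientation; "force": force on the tool from outside, world axes, zero at the start; "ft_torque": the same for the moment, N m; "gripper_width": opening from 0.0 (shut) to 1.0 (fully open).
Only numpy, scipy, OpenCV 4.12 (cv2) and the standard library are available. Lean on these libraries where they do the work, as an engineer would, in place of code of your own. Each camera call takes 0.05 s, during which the arm holds its last target.

## Working session

There is one attempt and no reset: what is moved stays moved. The work goes in short steps, Python scripts to look and compute and a tool call to move; the robot and the scene stay as the last step left them, time stands still between calls to the robot, and variables do not carry over. Pictures are saved under pics/ and viewed, and the job is handed in when it is done.

Besides the shell and the picture viewer there is one more tool, called as name([rows], argument=value, ...), one row to a line, values as JSON. servo_tool: Moves the arm, as the interface text tells. Its arguments: {"type":"object","properties":{"plan":{"type":"array","items":{"type":"object","properties":{"tx":{"type":"number"},"ty":{"type":"number"},"tz":{"type":"number"},"wx":{"type":"number"},"wy":{"type":"number"},"wz":{"type":"number"}}}},"claw":{"type":"number"},"newtons":{"type":"number"}},"required":["plan"]}

```bash
mkdir -p pics; ls; python3 - <<'E'
from rig import r
import cv2,numpy as np
s=r.get_state();print(s)
for n in("scene","side"):
    p=r.capture(n)
    cv2.imwrite(f"pics/{n}0.png",p["frame"][:,:,::-1])
    np.savez(f"{n}0.npz",**{k:p[k] for k in("frame","camera_matrix","rvec","tvec")})
    print(n,p["camera_matrix"].tolist(),p["rvec"],p["tvec"])
    for l in("printer","tab","lid","spare_roll","grease_jar","elbow","jet_face"):
        o=r.cut_out(p,l)
        for k in o[:2]:
            ys,xs=np.nonzero(k["region"]);print(n,l,round(k["score"],2),xs.min(),ys.min(),xs.max(),ys.max(),xs.mean().round(1),ys.mean().round(1))
        if o: np.save(f"m_{n}_{l}.npy",o[0]["region"])
E
```

```text
pics
{'clock': 0.0, 'qpos': array([-0.10808666,  0.47780195,  0.02235583,  1.55647019, -0.01153497,
        1.10929122, -0.0831233 ]), 'dq': array([-0.00197874, -0.00134378,  0.00046298, -0.00015737, -0.00086758,
       -0.00053307, -0.00054596]), 'joint_torque': array([-5.45967814e-04, -5.96443820e+01,  1.60769675e+00, -2.81194621e+01,
        1.24063640e-02,  9.39900521e-03,  2.20753498e-05]), 'tcp_pos': array([ 6.74419630e+02, -2.33138794e-02,  2.41316850e+02]), 'ee_rot': array([-1.57090990e+00,  1.83918529e-03, -4.52343518e-05]), 'force': array([-0.00573097,  0.50992636, -0.53689627]), 'ft_torque': array([0.03706159, 0.02532005, 0.00574912]), 'gripper_width': 0.9981388904831914}
scene [[421.2302839196283, 0.0, 248.29080966141112], [0.0, 421.2302839196283, 189.34120521283194], [0.0, 0.0, 1.0]] [ 0.75613249  2.7096324  -0.94542874] [ 496.1908486  -217.92409579 1182.26212632]
scene printer 0.95 200 148 340 293 270.2 218.6
scene tab 0.62 288 224 319 252 303.7 237.6
scene lid 0.9 202 147 323 250 263.7 198.1
scene spare_roll 0.98 163 226 202 270 182.9 247.7
scene grease_jar 0.88 289 156 310 178 301.0 165.2
scene elbow 0.84 330 193 387 233 358.6 212.7
side [[405.75858138238476, 0.0, 257.8119401552048], [0.0, 405.75858138238476, 190.86320508429105], [0.0, 0.0, 1.0]] [ 2.11352154 -0.58540661  0.32765867] [-502.9127537   267.44095574  539.20498513]
side printer 0.91 168 131 305 254 240.0 188.6
side lid 0.84 178 131 302 204 236.5 163.9
side spare_roll 0.76 302 168 334 207 318.5 186.8
side grease_jar 0.59 171 233 204 275 187.1 253.9
side elbow 0.56 110 187 162 229 134.4 208.9
side jet_face 0.67 179 131 302 206 236.6 163.9
```

```bash
python3 - <<'E'
import cv2,numpy as np
a=cv2.imread("pics/scene0.png");b=cv2.imread("pics/side0.png")
cv2.imwrite("pics/s_crop.png",cv2.resize(a[120:310,150:400],None,fx=3,fy=3,interpolation=cv2.INTER_CUBIC))
cv2.imwrite("pics/d_crop.png",cv2.resize(b[100:290,100:350],None,fx=3,fy=3,interpolation=cv2.INTER_CUBIC))
E
```

```text
(no output)
```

View pics/scene0.png

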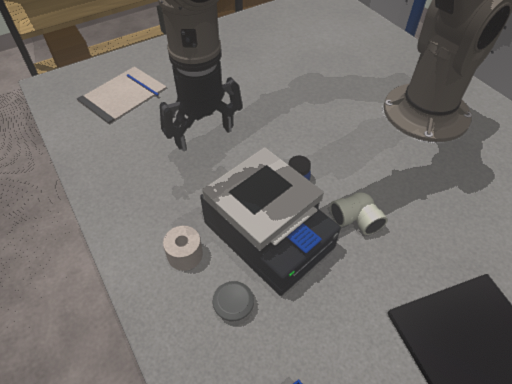

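View pics/side0.png

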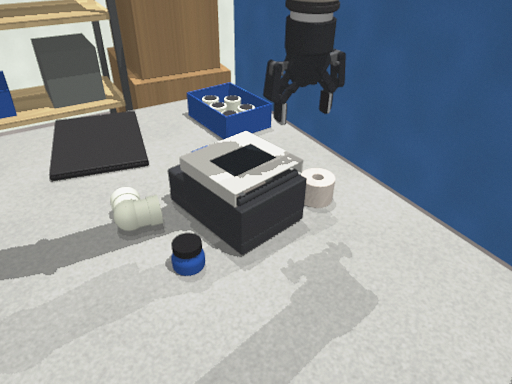

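View pics/s_crop.png

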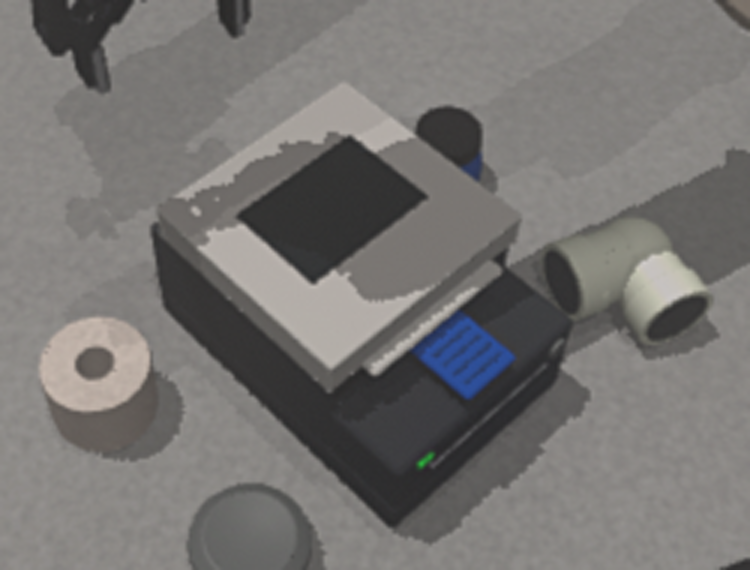

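View pics/d_crop.png

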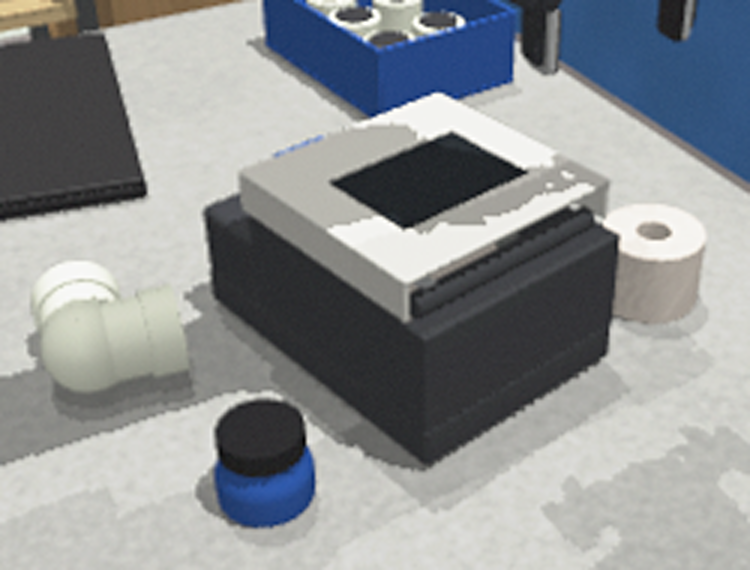

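```bash
cat > h.py <<'E'
import numpy as np,cv2
def load(n):
    d=np.load(n);return d
def proj(d,P): return cv2.projectPoints(np.asarray(P,float).reshape(-1,3),d["rvec"],d["tvec"],d["camera_matrix"],None)[0].reshape(-1,2)
def toplane(d,uv,z):
    R=cv2.Rodrigues(d["rvec"])[0];c=-R.T@d["tvec"]
    ray=R.T@np.linalg.inv(d["camera_matrix"])@np.array([uv[0],uv[1],1.])
    return c+ray*(z-c[2])/ray[2]
E
cat > fit.py <<'E'
from h import *
from scipy.optimize import least_squares
A=[((467,398),(-135,23,104)),((514,356),(-135,-23,104)),((343,82),(94,-87,140)),((520,213),(-75,-87,140)),((160,212),(94,87,140)),((330,360),(-75,87,140)),((395,525),(-135,85,0)),((575,328),(-135,-85,85)),((400,472),(-135,85,85))]
B=[((430,460),(108,-85,0)),((607,352),(108,85,0)),((410,285),(94,-87,140)),((610,185),(94,87,140)),((440,95),(-75,87,140)),((243,175),(-75,-87,140)),((427,335),(108,-85,106)),((617,235),(108,85,106))]
s=load("scene0.npz");d=load("side0.npz")
def W(p,P):
    c,q=np.cos(p[2]),np.sin(p[2]);P=np.array(P,float)
    return np.c_[p[0]+c*P[:,0]-q*P[:,1],p[1]+q*P[:,0]+c*P[:,1],P[:,2]]
ua=np.array([a[0] for a in A])/3+[150,120];ub=np.array([a[0] for a in B])/3+[100,100]
f=lambda p:np.r_[(proj(s,W(p,[a[1] for a in A]))-ua).ravel(),(proj(d,W(p,[a[1] for a in B]))-ub).ravel()]
best=min((least_squares(f,[600,0,y],loss="soft_l1") for y in np.arange(-3,3,.7)),key=lambda o:o.cost)
print(best.x,best.cost);print(f(best.x).reshape(-1,2).round(1).tolist())
p=best.x
for n,P in dict(press=(-112,0,104),lip=(-87,0,115),lip58=(-57,0,209),hinge=(85,0,112)).items(): print(n,W(p,[P])[0].round(1))
for n,m,z in(("spare_roll","scene",29),("grease_jar","side",27),("elbow","side",30),("elbow","scene",30)):
    ys,xs=np.nonzero(np.load(f"m_{n and m}_{n}.npy"));print(n,toplane(s if m=="scene" else d,(xs.mean(),ys.mean()),z).round())
print("jet",toplane(s,(234,300),25).round())
for d in(s,d):
    print(-cv2.Rodrigues(d["rvec"])[0].T@d["tvec"])
E
python3 fit.py
```

```text
[601.55156895  99.74793083  -1.35695839] 29.679490571775922
[[0.8, 0.0], [1.3, -0.5], [-1.6, -1.6], [-0.4, -0.6], [-3.3, -1.3], [-0.2, 2.8], [-1.4, 2.7], [-0.2, -4.4], [-0.5, 0.9], [-0.8, 4.2], [0.2, 1.7], [-1.0, -1.6], [0.1, -3.0], [-1.8, -1.8], [-2.8, -1.8], [-0.1, 0.9], [1.1, -1.6]]
press [577.8 209.2 104. ]
lip [583.1 184.8 115. ]
lip58 [589.5 155.4 209. ]
hinge [619.6  16.7 112. ]
spare_roll [777.  62.  29.]
grease_jar [447.  10.  27.]
elbow [406. 184.  30.]
elbow [406. 184.  30.]
jet [742. 216.  25.]
[890.5480035  519.96067606 792.46776206]
[ 270.13955429 -507.30819216  533.71428499]
```

```bash
python3 -c "
from rig import r
print(r.tip_reach)"
```

```text
11.0
```

servo_tool([
  {"ty": 20, "wz": 0.0535},
  {"ty": 25, "tx": -10, "wz": 0.0535},
  {"ty": 30, "tx": -15, "wz": 0.0535},
  {"ty": 30, "tx": -15, "wz": 0.0535},
  {"ty": 30, "tx": -15, "wx": -0.11, "wy": -0.024},
  {"ty": 30, "tx": -15, "wx": -0.11, "wy": -0.024},
  {"ty": 30, "tx": -15, "wx": -0.11, "wy": -0.024},
  {"ty": 15, "tx": -12, "wx": -0.11, "wy": -0.024},
], claw=1, newtons=20)

```text
invalid input
```

servo_tool([
  {"tz": -20},
  {"tz": -25},
  {"tz": -25},
  {"tz": -11},
  {},
  {},
  {},
])

```text
invalid input
```

```bash
python3 - <<'E'
from rig import r
import cv2,numpy as np
print(r.get_state()["tcp_pos"],r.get_state()["ee_rot"])
ims=[]
for n in("scene","wrist","side"):
    p=r.capture(n)
    np.savez(f"{n}1.npz",**{k:p[k] for k in("frame","camera_matrix","rvec","tvec")})
    f=p["frame"][:,:,::-1]
    if n=="scene": f=cv2.resize(f[120:312,150:406],(512,384),interpolation=cv2.INTER_CUBIC)
    cv2.imwrite(f"pics/{n}1.png",f)
E
```

```text
[6.75018590e+02 1.40811815e-02 2.42326749e+02] [-1.57078732e+00 -6.09152904e-05 -1.29257500e-05]
```

View pics/scene1.png

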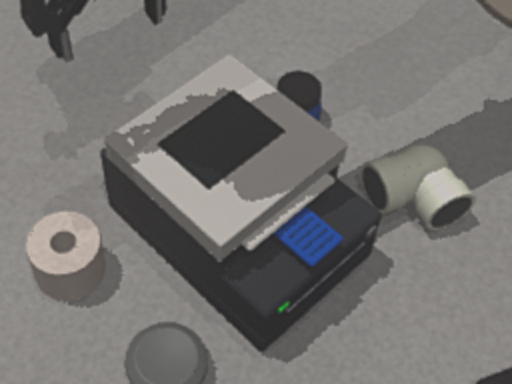

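View pics/wrist1.png

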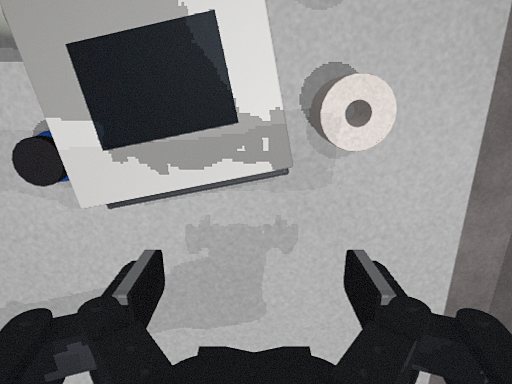

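View pics/side1.png

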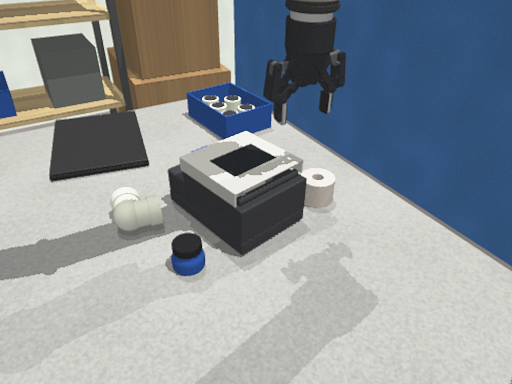

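servo_tool([
  {"tx": 0, "ty": 20, "tz": 0, "wx": 0, "wy": 0, "wz": 0.0535},
  {"tx": -10, "ty": 25, "tz": 0, "wx": 0, "wy": 0, "wz": 0.0535},
  {"tx": -15, "ty": 30, "tz": 0, "wx": 0, "wy": 0, "wz": 0.0535},
  {"tx": -15, "ty": 30, "tz": 0, "wx": 0, "wy": 0, "wz": 0.0535},
  {"tx": -15, "ty": 30, "tz": 0, "wx": -0.11, "wy": -0.024, "wz": 0},
  {"tx": -15, "ty": 30, "tz": 0, "wx": -0.11, "wy": -0.024, "wz": 0},
  {"tx": -15, "ty": 30, "tz": 0, "wx": -0.11, "wy": -0.024, "wz": 0},
  {"tx": -12, "ty": 15, "tz": 0, "wx": -0.11, "wy": -0.024, "wz": 0},
], claw=1, newtons=20)

```text
clock: 1.75
tcp_pos: [575.3, 216.8, 242.8]
ee_rot: [-2.022, -0.002, 0.224]
force: [0.1, 0.8, -0.6]
gripper_width: -0.001
```

servo_tool([
  {"tx": 0, "ty": 0, "tz": -25, "wx": 0, "wy": 0, "wz": 0},
  {"tx": 0, "ty": 0, "tz": -30, "wx": 0, "wy": 0, "wz": 0},
  {"tx": 0, "ty": 0, "tz": -30, "wx": 0, "wy": 0, "wz": 0},
  {"tx": 0, "ty": 0, "tz": -15, "wx": 0, "wy": 0, "wz": 0},
  {"tx": 0, "ty": 0, "tz": 0, "wx": 0, "wy": 0, "wz": 0},
  {"tx": 0, "ty": 0, "tz": 0, "wx": 0, "wy": 0, "wz": 0},
  {"tx": 0, "ty": 0, "tz": 0, "wx": 0, "wy": 0, "wz": 0},
])

```text
clock: 2.45
tcp_pos: [578.8, 210.8, 144.0]
ee_rot: [-2.02, -0.003, 0.215]
force: [0.4, -0.3, -0.0]
gripper_width: 0.001
```

```bash
cat > snap.py <<'E'
from rig import r
import cv2,numpy as np,sys
k=sys.argv[1]
s=r.get_state();print(s["clock"],s["tcp_pos"].round(1),s["ee_rot"].round(3),s["qpos"].round(2),s["force"].round(1))
ims=[]
for n in sys.argv[2:]:
    p=r.capture(n);f=p["frame"][:,:,::-1]
    cv2.imwrite(f"pics/{n}{k}_raw.png",f)
    if n=="scene": f=cv2.resize(f[70:310,150:400],(400,384),interpolation=cv2.INTER_CUBIC)
    if n=="side": f=cv2.resize(f[40:270,100:340],(400,384),interpolation=cv2.INTER_CUBIC)
    ims.append(f if n!="wrist" else cv2.resize(f,(400,300)))
h=max(i.shape[0] for i in ims)
cv2.imwrite(f"pics/c{k}.png",np.hstack([cv2.copyMakeBorder(i,0,h-i.shape[0],0,0,0) for i in ims]))
E
python3 snap.py 2 scene wrist
```

```text
2.45 [578.8 210.8 144. ] [-2.02  -0.003  0.215] [-0.67  0.57  0.02  1.73  0.45  1.08 -0.7 ] [ 0.4 -0.3 -0. ]
```

View pics/c2.png

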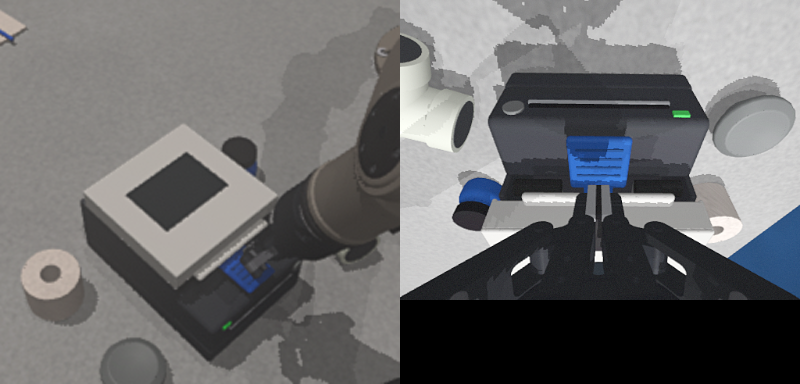

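```bash
python3 - <<'E'
from rig import r
from h import *
import cv2
from scipy.spatial.transform import Rotation as Ro
p=r.capture("wrist");s=r.get_state()
R=Ro.from_euler("xyz",s["ee_rot"]).as_matrix();t=s["tcp_pos"]
print("d",R[:,1],"cam",-cv2.Rodrigues(p["rvec"])[0].T@p["tvec"])
q=[601.55,99.75,-1.357];c,sn=np.cos(q[2]),np.sin(q[2])
W=lambda P:np.array([q[0]+c*P[0]-sn*P[1],q[1]+sn*P[0]+c*P[1],P[2]])
f=p["frame"][:,:,::-1].copy()
for P in[(-135,23,104),(-135,-23,104),(-82,-23,104),(-82,23,104),(-112,0,104),(-87,60,115),(-87,-60,115),(-135,85,85),(-135,-85,85)]:
    u=proj(p,W(P))[0];print(P,u.round());cv2.circle(f,tuple(int(v) for v in u),3,(0,0,255),-1)
for a in(-11,11):
    u=proj(p,t+11*R[:,1]+a*R[:,2])[0];print("tip",a,u.round());cv2.circle(f,tuple(int(v) for v in u),3,(0,255,255),-1)
cv2.imwrite("pics/w3.png",f)
E
```

```text
d [ 0.09429246 -0.42407676 -0.90070408] cam [552.08852648 333.98673385 228.01423537]
(-135, 23, 104) [295. 176.]
(-135, -23, 104) [207. 176.]
(-82, -23, 104) [215. 240.]
(-82, 23, 104) [287. 240.]
(-112, 0, 104) [251. 207.]
(-87, 60, 115) [351. 249.]
(-87, -60, 115) [152. 249.]
(-135, 85, 85) [401. 154.]
(-135, -85, 85) [101. 155.]
tip -11 [253. 273.]
tip 11 [253. 234.]
```

View pics/w3.png

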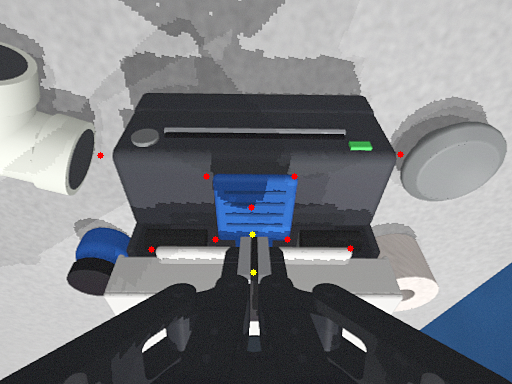

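servo_tool([
  {"tx": 0, "ty": 0, "tz": -8, "wx": 0, "wy": 0, "wz": 0},
  {"tx": 0, "ty": 0, "tz": -8, "wx": 0, "wy": 0, "wz": 0},
  {"tx": 0, "ty": 0, "tz": -5, "wx": 0, "wy": 0, "wz": 0},
  {"tx": 0, "ty": 0, "tz": -2, "wx": 0, "wy": 0, "wz": 0},
  {"tx": 0, "ty": 0, "tz": -2, "wx": 0, "wy": 0, "wz": 0},
  {"tx": 0, "ty": 0, "tz": -1, "wx": 0, "wy": 0, "wz": 0},
  {"tx": 0, "ty": 0, "tz": 0, "wx": 0, "wy": 0, "wz": 0},
  {"tx": 0, "ty": 0, "tz": 0, "wx": 0, "wy": 0, "wz": 0},
])

```text
clock: 3.4
tcp_pos: [578.2, 210.1, 116.4]
ee_rot: [-2.021, -0.001, 0.214]
force: [0.5, 0.2, 0.3]
gripper_width: 0.002
```

servo_tool([
  {"tx": 0, "ty": 0, "tz": -1.5, "wx": 0, "wy": 0, "wz": 0},
  {"tx": 0, "ty": 0, "tz": -1.5, "wx": 0, "wy": 0, "wz": 0},
  {"tx": 0, "ty": 0, "tz": 0, "wx": 0, "wy": 0, "wz": 0},
  {"tx": 0, "ty": 0, "tz": 0, "wx": 0, "wy": 0, "wz": 0},
])

```text
clock: 3.8
tcp_pos: [578.2, 210.7, 113.5]
ee_rot: [-2.02, -0.001, 0.215]
force: [-1.6, 3.1, 1.5]
gripper_width: 0.005
```

servo_tool([
  {"tx": 0, "ty": 0, "tz": -1.5, "wx": 0, "wy": 0, "wz": 0},
  {"tx": 0, "ty": 0, "tz": 0, "wx": 0, "wy": 0, "wz": 0},
  {"tx": 0, "ty": 0, "tz": 0, "wx": 0, "wy": 0, "wz": 0},
])

```text
clock: 4.1
tcp_pos: [578.2, 209.9, 111.7]
ee_rot: [-2.021, -0.001, 0.214]
force: [-0.5, 1.4, 2.3]
gripper_width: 0.001
```

servo_tool([
  {"tx": 0, "ty": 0, "tz": -1.5, "wx": 0, "wy": 0, "wz": 0},
  {"tx": 0, "ty": 0, "tz": 0, "wx": 0, "wy": 0, "wz": 0},
  {"tx": 0, "ty": 0, "tz": 0, "wx": 0, "wy": 0, "wz": 0},
])

```text
clock: 4.4
tcp_pos: [578.1, 210.0, 110.3]
ee_rot: [-2.021, -0.001, 0.214]
force: [0.4, 1.8, 1.8]
gripper_width: -0.002
```

```bash
python3 snap.py 4 scene wrist
```

```text
4.4 [578.1 210.  110.3] [-2.021e+00 -1.000e-03  2.140e-01] [-0.67  0.61  0.02  1.75  0.46  1.03 -0.73] [0.4 1.8 1.8]
```

View pics/c4.png

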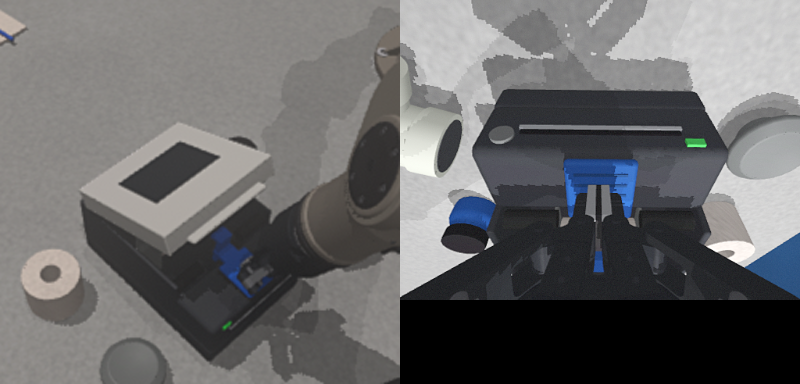

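servo_tool([
  {"tx": -1, "ty": 4, "tz": 10, "wx": 0, "wy": 0, "wz": 0},
  {"tx": -2, "ty": 10, "tz": 15, "wx": 0, "wy": 0, "wz": 0},
  {"tx": -3, "ty": 13, "tz": 15, "wx": 0, "wy": 0, "wz": 0},
  {"tx": 0, "ty": 0, "tz": 15, "wx": -0.1075, "wy": -0.0235, "wz": 0},
  {"tx": 0, "ty": 0, "tz": 15, "wx": -0.1075, "wy": -0.0235, "wz": 0},
  {"tx": 0, "ty": 0, "tz": 15, "wx": -0.1075, "wy": -0.0235, "wz": 0},
  {"tx": 0, "ty": 0, "tz": 10, "wx": -0.1075, "wy": -0.0235, "wz": 0},
  {"tx": 0, "ty": 0, "tz": 10, "wx": -0.1075, "wy": -0.0235, "wz": 0},
])

```text
clock: 5.3
tcp_pos: [571.8, 237.4, 216.8]
ee_rot: [-2.576, -0.002, 0.214]
force: [0.0, -0.1, -0.5]
gripper_width: -0.0
```

servo_tool([
  {"tx": 0, "ty": 0, "tz": 0, "wx": 0, "wy": 0, "wz": 0},
  {"tx": 0, "ty": 0, "tz": 0, "wx": 0, "wy": 0, "wz": 0},
  {"tx": 0, "ty": 0, "tz": 0, "wx": 0, "wy": 0, "wz": 0},
])

```text
clock: 5.6
tcp_pos: [572.5, 235.7, 215.9]
ee_rot: [-2.57, -0.002, 0.212]
force: [0.7, -0.6, -0.1]
gripper_width: 0.003
```

```bash
python3 snap.py 5 scene side
```

```text
5.6 [572.5 235.7 215.9] [-2.57e+00 -2.00e-03  2.12e-01] [-0.95  0.72  0.14  1.58  0.68  1.54 -0.87] [ 0.7 -0.6 -0.1]
```

View pics/c5.png

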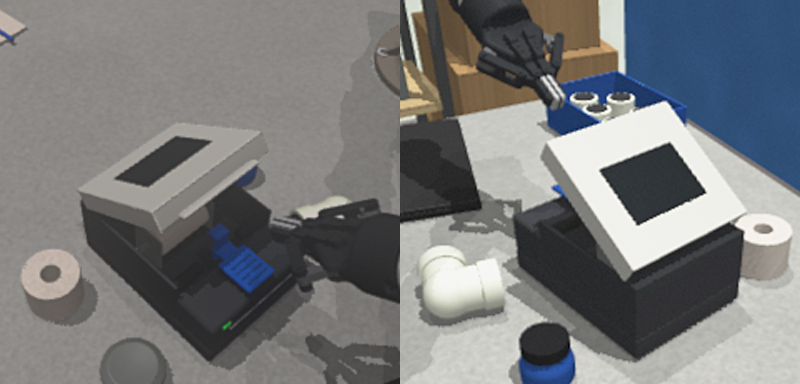

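```bash
python3 - <<'E'
from h import *
s=load("scene0.npz")
q=[601.55,99.75,-1.357];c,sn=np.cos(q[2]),np.sin(q[2])
W=lambda P:np.array([q[0]+c*P[0]-sn*P[1],q[1]+sn*P[0]+c*P[1],P[2]])
for th in(.5,.54,.58,.62):
  x=85-172*np.cos(th);z=112+172*np.sin(th)+3
  print(th,x,z,proj(s,[W((x,60,z)),W((x,-60,z))]).round(1).tolist())
a=cv2.imread("pics/scene5_raw.png");cv2.imwrite("pics/z5.png",cv2.resize(a[140:230,190:340],None,fx=5,fy=5,interpolation=cv2.INTER_CUBIC))
t=np.array([572.5,235.7])-q[:2];print("tcp printer",c*t[0]+sn*t[1],-sn*t[0]+c*t[1])
E
```

```text
0.5 -65.94420064514412 197.4611926399229 [[267.9, 212.9], [313.8, 176.3]]
0.54 -62.52589319457775 203.43139056433546 [[266.6, 209.7], [312.8, 173.2]]
0.58 -58.87157578541215 209.26011712820224 [[265.2, 206.4], [311.7, 170.0]]
0.62 -54.98709454595584 214.93804761241648 [[263.7, 203.1], [310.4, 166.8]]
tcp printer -139.01833327024843 0.4560863538081499
```

View pics/z5.png

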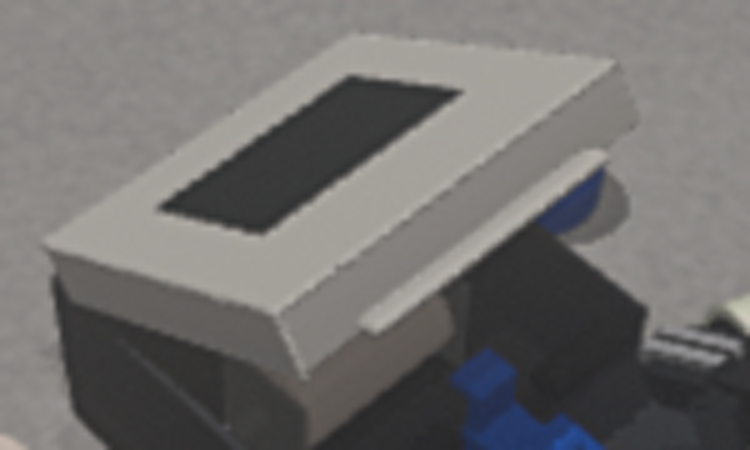

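servo_tool([
  {"tx": 2, "ty": -10, "tz": -10, "wx": 0, "wy": 0, "wz": 0},
  {"tx": 3, "ty": -16, "tz": -8, "wx": 0, "wy": 0, "wz": 0},
  {"tx": 4, "ty": -18, "tz": -7, "wx": 0, "wy": 0, "wz": 0},
  {"tx": 4, "ty": -18, "tz": -5, "wx": 0, "wy": 0, "wz": 0},
  {"tx": 3, "ty": -14, "tz": -3, "wx": 0, "wy": 0, "wz": 0},
  {"tx": 0, "ty": 0, "tz": 0, "wx": 0, "wy": 0, "wz": 0},
  {"tx": 0, "ty": 0, "tz": 0, "wx": 0, "wy": 0, "wz": 0},
  {"tx": 0, "ty": 0, "tz": 0, "wx": 0, "wy": 0, "wz": 0},
])

```text
clock: 6.5
tcp_pos: [588.0, 162.4, 182.3]
ee_rot: [-2.57, -0.001, 0.216]
force: [-0.2, 0.9, 0.3]
gripper_width: -0.003
```

```bash
python3 snap.py 6 scene side; python3 - <<'E'
from rig import r
import numpy as np
t=r.get_state()["tcp_pos"]
q=[601.55,99.75,-1.357];c,s=np.cos(q[2]),np.sin(q[2])
px=c*(t[0]-q[0])+s*(t[1]-q[1]);print("px",px,t[2])
v=np.array([px-85,t[2]-112])
prev=v;a=0
for i in range(26):
    a+=.05; # rotate up and back: (-1,0)->(0,1)
    n=np.array([v[0]*np.cos(a)+v[1]*np.sin(a),-v[0]*np.sin(a)+v[1]*np.cos(a)])
    d=n-prev;prev=n
    print(i,round(a,2),"tx %.1f ty %.1f tz %.1f"%(c*d[0],s*d[0],d[1]),n.round())
E
```

```text
6.5 [588.  162.4 182.3] [-2.57e+00 -1.00e-03  2.16e-01] [-0.88  0.72  0.16  1.69  0.74  1.41 -0.89] [-0.2  0.9  0.3]
px -64.11503671309336 182.26800384944002
0 0.05 tx 0.8 ty -3.6 tz 7.4 [-145.   78.]
1 0.1 tx 0.9 ty -4.0 tz 7.2 [-141.   85.]
2 0.15 tx 0.9 ty -4.3 tz 7.0 [-137.   92.]
3 0.2 tx 1.0 ty -4.6 tz 6.7 [-132.   98.]
4 0.25 tx 1.1 ty -5.0 tz 6.5 [-127.  105.]
5 0.3 tx 1.1 ty -5.3 tz 6.2 [-122.  111.]
6 0.35 tx 1.2 ty -5.6 tz 5.9 [-116.  117.]
7 0.4 tx 1.3 ty -5.9 tz 5.7 [-110.  123.]
8 0.45 tx 1.3 ty -6.1 tz 5.3 [-104.  128.]
9 0.5 tx 1.4 ty -6.4 tz 5.0 [-97. 133.]
10 0.55 tx 1.4 ty -6.6 tz 4.7 [-90. 138.]
11 0.6 tx 1.5 ty -6.8 tz 4.3 [-83. 142.]
12 0.65 tx 1.5 ty -7.0 tz 4.0 [-76. 146.]
13 0.7 tx 1.6 ty -7.2 tz 3.6 [-69. 150.]
14 0.75 tx 1.6 ty -7.4 tz 3.3 [-61. 153.]
15 0.8 tx 1.6 ty -7.6 tz 2.9 [-53. 156.]
16 0.85 tx 1.7 ty -7.7 tz 2.5 [-46. 158.]
17 0.9 tx 1.7 ty -7.8 tz 2.1 [-38. 160.]
18 0.95 tx 1.7 ty -7.9 tz 1.7 [-30. 162.]
19 1.0 tx 1.7 ty -8.0 tz 1.3 [-21. 163.]
20 1.05 tx 1.7 ty -8.0 tz 0.9 [-13. 164.]
21 1.1 tx 1.7 ty -8.0 tz 0.5 [ -5. 165.]
22 1.15 tx 1.7 ty -8.1 tz 0.0 [  3. 165.]
23 1.2 tx 1.7 ty -8.0 tz -0.4 [ 11. 164.]
24 1.25 tx 1.7 ty -8.0 tz -0.8 [ 20. 164.]
25 1.3 tx 1.7 ty -8.0 tz -1.2 [ 28. 162.]
```

View pics/c6.png

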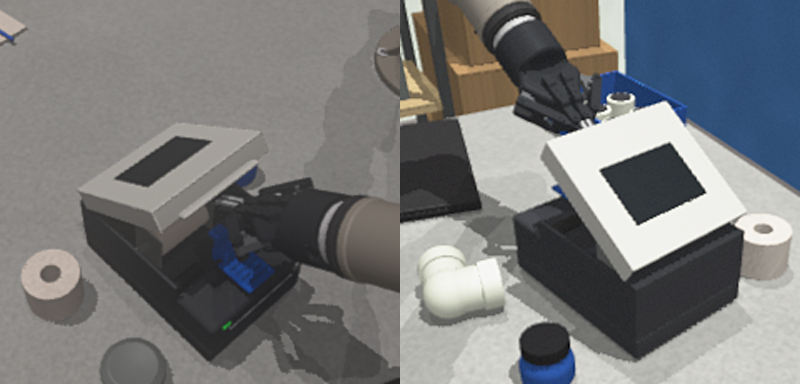

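servo_tool([
  {"tx": 2, "ty": -8, "tz": 5, "wx": 0.049, "wy": 0.0105, "wz": 0},
  {"tx": 0.9, "ty": -4, "tz": 7.2, "wx": 0.049, "wy": 0.0105, "wz": 0},
  {"tx": 0.9, "ty": -4.3, "tz": 7, "wx": 0.049, "wy": 0.0105, "wz": 0},
  {"tx": 1, "ty": -4.6, "tz": 6.7, "wx": 0.049, "wy": 0.0105, "wz": 0},
  {"tx": 1.1, "ty": -5, "tz": 6.5, "wx": 0.049, "wy": 0.0105, "wz": 0},
])

```text
clock: 7.1
tcp_pos: [593.6, 136.2, 214.8]
ee_rot: [-2.318, -0.002, 0.216]
force: [-0.8, -0.1, -0.7]
gripper_width: -0.0
```

```bash
python3 snap.py 7 scene side
```

```text
7.1 [593.6 136.2 214.8] [-2.318e+00 -2.000e-03  2.160e-01] [-0.75  0.55  0.12  1.73  0.64  1.28 -0.74] [-0.8 -0.1 -0.7]
```

View pics/c7.png

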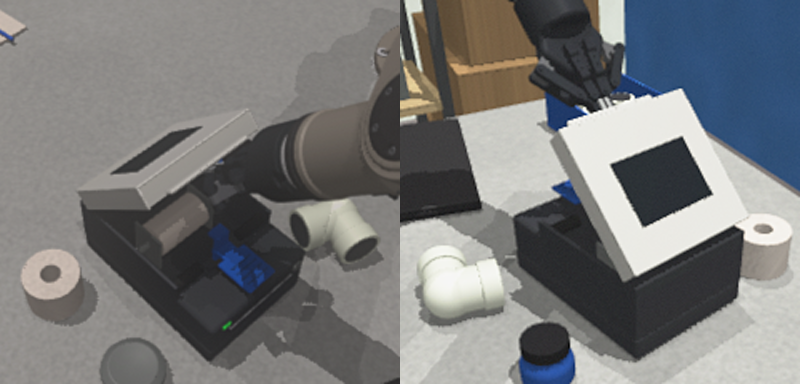

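Lid is rising with the fingers under the lip (about 0.75 rad). Continue along the arc.

servo_tool([
  {"tx": 1.1, "ty": -5.3, "tz": 6.2, "wx": 0.049, "wy": 0.0105, "wz": 0},
  {"tx": 1.2, "ty": -5.6, "tz": 5.9, "wx": 0.049, "wy": 0.0105, "wz": 0},
  {"tx": 1.3, "ty": -5.9, "tz": 5.7, "wx": 0.049, "wy": 0.0105, "wz": 0},
  {"tx": 1.3, "ty": -6.1, "tz": 5.3, "wx": 0.049, "wy": 0.0105, "wz": 0},
  {"tx": 1.4, "ty": -6.4, "tz": 5, "wx": 0.049, "wy": 0.0105, "wz": 0},
  {"tx": 1.4, "ty": -6.6, "tz": 4.7, "wx": 0.049, "wy": 0.0105, "wz": 0},
])

```text
clock: 7.8
tcp_pos: [601.1, 100.6, 246.9]
ee_rot: [-2.019, -0.001, 0.215]
force: [-0.7, 0.5, -0.5]
gripper_width: -0.003
```

```bash
python3 snap.py 8 scene side
```

```text
7.8 [601.1 100.6 246.9] [-2.019e+00 -1.000e-03  2.150e-01] [-0.55  0.41  0.08  1.73  0.44  1.16 -0.47] [-0.7  0.5 -0.5]
```

View pics/c8.png

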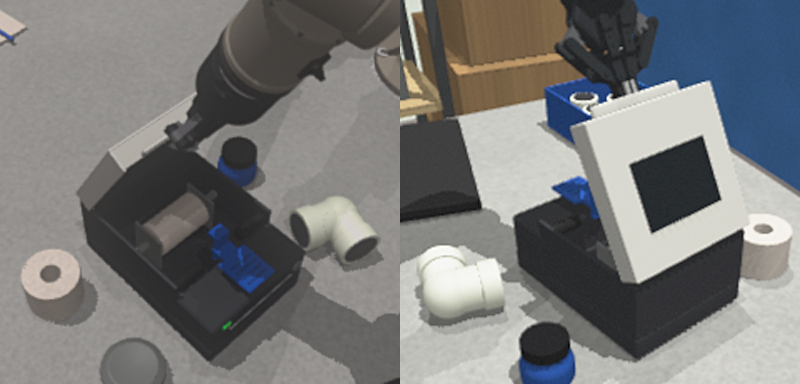

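servo_tool([
  {"tx": 1.5, "ty": -6.8, "tz": 4.3, "wx": 0.049, "wy": 0.0105, "wz": 0},
  {"tx": 1.5, "ty": -7, "tz": 4, "wx": 0.049, "wy": 0.0105, "wz": 0},
  {"tx": 1.6, "ty": -7.2, "tz": 3.6, "wx": 0.049, "wy": 0.0105, "wz": 0},
  {"tx": 1.6, "ty": -7.4, "tz": 3.3, "wx": 0.049, "wy": 0.0105, "wz": 0},
  {"tx": 1.6, "ty": -7.6, "tz": 2.9, "wx": 0.049, "wy": 0.0105, "wz": 0},
  {"tx": 1.7, "ty": -7.7, "tz": 2.5, "wx": 0.049, "wy": 0.0105, "wz": 0},
  {"tx": 1.7, "ty": -7.8, "tz": 2.1, "wx": 0.049, "wy": 0.0105, "wz": 0},
])

```text
clock: 8.6
tcp_pos: [612.4, 49.3, 269.2]
ee_rot: [-1.668, -0.001, 0.215]
force: [-0.4, -0.1, -1.3]
gripper_width: -0.003
```

```bash
python3 snap.py 9 scene side
```

```text
8.6 [612.4  49.3 269.2] [-1.668e+00 -1.000e-03  2.150e-01] [-0.26  0.35  0.03  1.69  0.1   1.11 -0.06] [-0.4 -0.1 -1.3]
```

View pics/c9.png

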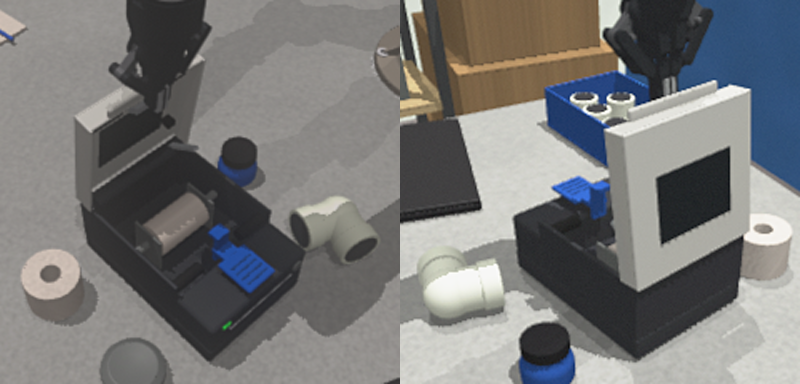

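servo_tool([
  {"tx": 1.7, "ty": -7.9, "tz": 1.7, "wx": 0.049, "wy": 0.0105, "wz": 0},
  {"tx": 1.7, "ty": -8, "tz": 1.3, "wx": 0.049, "wy": 0.0105, "wz": 0},
  {"tx": 1.7, "ty": -8, "tz": 0.9, "wx": 0.03, "wy": 0.0065, "wz": 0},
  {"tx": 1.7, "ty": -8, "tz": 0.5, "wx": 0.03, "wy": 0.0065, "wz": 0},
  {"tx": 1.7, "ty": -8, "tz": 0, "wx": 0, "wy": 0, "wz": 0},
  {"tx": 0, "ty": 0, "tz": 0, "wx": 0, "wy": 0, "wz": 0},
])

```text
clock: 9.3
tcp_pos: [621.2, 7.7, 273.7]
ee_rot: [-1.51, -0.001, 0.212]
force: [0.0, 0.6, 0.1]
gripper_width: -0.004
```

```bash
python3 snap.py 10 scene side
```

```text
9.3 [621.2   7.7 273.7] [-1.51e+00 -1.00e-03  2.12e-01] [-0.09  0.37  0.02  1.65 -0.07  1.13  0.16] [0.  0.6 0.1]
```

View pics/c10.png

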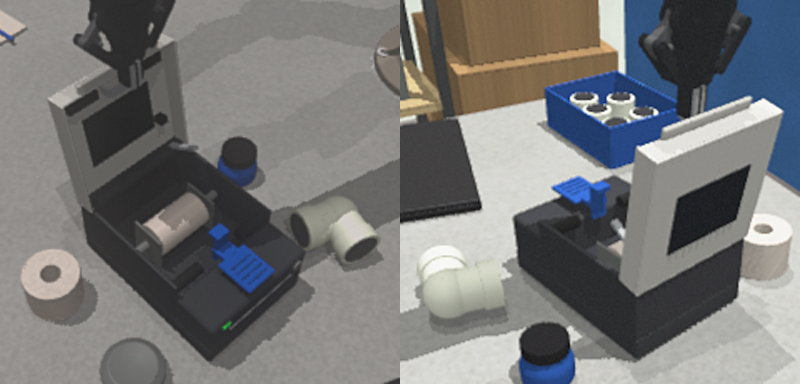

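servo_tool([
  {"tx": -2, "ty": 10, "tz": 0, "wx": 0, "wy": 0, "wz": 0},
  {"tx": -3, "ty": 15, "tz": 0, "wx": 0, "wy": 0, "wz": 0},
  {"tx": -4, "ty": 20, "tz": 5, "wx": 0, "wy": 0, "wz": 0},
  {"tx": -3, "ty": 15, "tz": 20, "wx": 0, "wy": 0, "wz": 0},
  {"tx": 0, "ty": 0, "tz": 30, "wx": 0, "wy": 0, "wz": 0},
  {"tx": 0, "ty": 0, "tz": 30, "wx": 0, "wy": 0, "wz": 0},
  {"tx": 0, "ty": 0, "tz": 15, "wx": 0, "wy": 0, "wz": 0},
  {"tx": 0, "ty": 0, "tz": 0, "wx": 0, "wy": 0, "wz": 0},
])

```text
clock: 10.2
tcp_pos: [609.9, 70.2, 377.5]
ee_rot: [-1.507, -0.008, 0.214]
force: [-0.3, -1.2, 0.0]
gripper_width: -0.004
```

servo_tool([
  {"tx": 0, "ty": 0, "tz": 0, "wx": 0, "wy": 0, "wz": 0},
  {"tx": 0, "ty": 0, "tz": 0, "wx": 0, "wy": 0, "wz": 0},
  {"tx": 0, "ty": 0, "tz": 0, "wx": 0, "wy": 0, "wz": 0},
  {"tx": 0, "ty": 0, "tz": 0, "wx": 0, "wy": 0, "wz": 0},
  {"tx": 0, "ty": 0, "tz": 0, "wx": 0, "wy": 0, "wz": 0},
  {"tx": 0, "ty": 0, "tz": 0, "wx": 0, "wy": 0, "wz": 0},
  {"tx": 0, "ty": 0, "tz": 0, "wx": 0, "wy": 0, "wz": 0},
  {"tx": 0, "ty": 0, "tz": 0, "wx": 0, "wy": 0, "wz": 0},
])

```text
clock: 11.0
tcp_pos: [609.3, 67.8, 374.6]
ee_rot: [-1.508, -0.003, 0.212]
force: [-0.0, 0.6, -0.1]
gripper_width: 0.001
```

```bash
python3 snap.py 11 scene side; python3 - <<'E'
from h import *
s=load("side0.npz")
q=[601.55,99.75,-1.357];c,sn=np.cos(q[2]),np.sin(q[2])
W=lambda P:np.array([q[0]+c*P[0]-sn*P[1],q[1]+sn*P[0]+c*P[1],P[2]])
f=cv2.imread("pics/side11_raw.png")
for th,col in((1.62,(0,0,255)),(1.75,(0,255,0))):
  x=85-172*np.cos(th)+3*np.sin(th);z=112+172*np.sin(th)+3*np.cos(th)
  for y in(-60,60):
    u=proj(s,W((x,y,z)))[0];print(th,u.round(1));cv2.circle(f,tuple(int(round(v)) for v in u),1,col,-1)
cv2.imwrite("pics/z11.png",cv2.resize(f[80:230,220:350],None,fx=4,fy=4,interpolation=cv2.INTER_NEAREST))
E
```

```text
11.0 [609.3  67.8 374.6] [-1.508 -0.003  0.212] [-0.18  0.29  0.    1.53 -0.07  1.32  0.05] [-0.   0.6 -0.1]
1.62 [248.5 110.1]
1.62 [300.7  91.1]
1.75 [258.6 116.4]
1.75 [310.5  96.4]
```

View pics/c11.png

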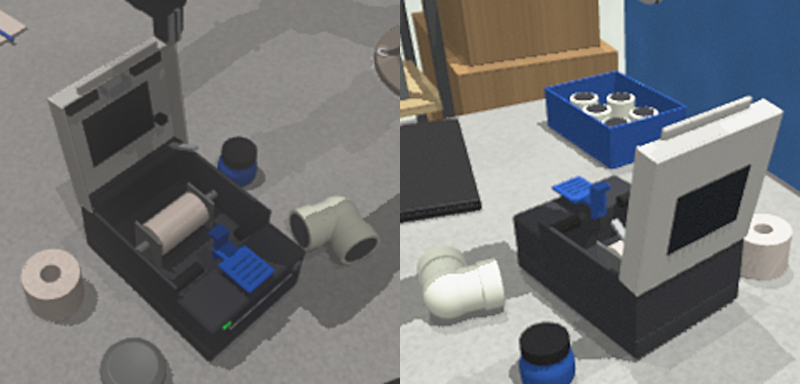

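View pics/z11.png

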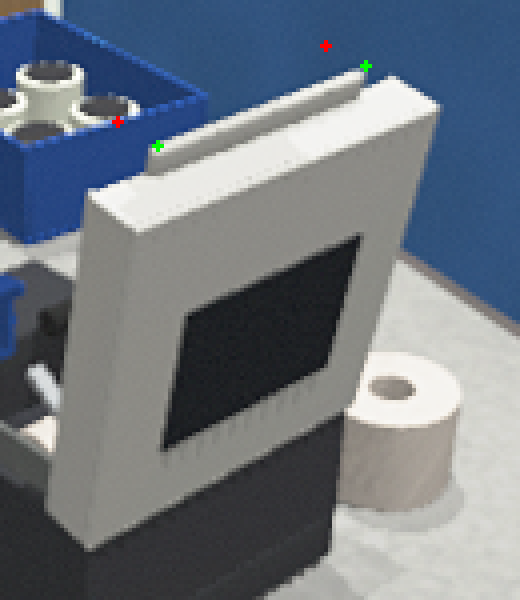

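```bash
python3 -c "
from rig import r
print(r.finish_job())"
```

```text
the job is handed in; nothing more can be done
None
```

I pressed the blue tab with closed fingers, and the lid popped up to about 0.58 rad. I then pushed the lid up and back from beneath its lip, following its arc, until it rested against its stop. After that I backed the fingers clear and handed the job in at about 11 s; it gave no verdict.

- **Lid:** In the last side picture the lip ends lie on the projection for 1.75 rad, the open stop. The lid looked the same after the fingers had left it and I had waited nearly a second.
- **Tab and other things:** The tab looks sprung back. The roll, jar, elbow and jet face look where they were at the start; I judged this by eye and did not measure it.
- **Forces:** The wrist force readings stayed within about 4 N at every check. During the press they briefly showed about 3 N sideways as the tab took up load.
- **Small disagreements:**
  - My printer fit missed some case corners by up to 4 pixels, but the pad and lip matched the wrist picture to about 2 mm.
  - The first two move calls were refused for missing fields and moved nothing.

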